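# Hold the check cell in the light path of the counter's reader

## Robot

A 6-joint arm with a two-finger parallel gripper is mounted at the origin on the work surface. World frame = base frame: x ahead of the robot, y to its left, z up, the work surface at z = 0. Lengths are in mm, angles in rad, forces in N, time in s.
With the tool pointing down it reaches from about 275 to 750 mm from the base axis. Payload 10.2 kg.
Tool frame: the origin (TCP) lies where the fingers leave the gripper's body, on its centre line; the fingertips stand 73 mm ahead of it and the grasp point (between the pads) lies 54 mm ahead of it; z points along the fingers, y is the line along which they close (so a half turn about z gives the same grasp; the last joint's range is limited). The gripper opens to 85 mm and grips with 20 to 120 N. Pads are 22 mm wide; open, the fingers measure 114 mm over their backs; the gripper's body (76 mm by 85 mm) begins 54 mm behind the grasp point. The pads swing forward as they close: fully open they stand 13 mm farther back than shut.
Start: joints at [-0.223, 0.313, 1.498, -0, 1.331, -0.223], TCP at [525.006, -0.014, 303.894] pointing down, gripper open.
Joint ranges: [-2.94, 2.94], [-0.97, 2.17], [0.19, 2.56], [-1.23, 4.37], [0.02, 3.11], [-2.88, 2.88]. Speed limits (rad/s): [2.39, 2.39, 3.01, 3.14, 3.14, 3.14].

## Interface

Orientations are given as a unit quaternion [w, x, y, z].
In Python, from rig import ctrl gives the robot as it stands.
- The arm moves only by the shell command python3 -m creep 'ROWS' [OPENING] [FORCE]. ROWS is JSON, a list that holds one entry, the list of rows, each a list of 6 numbers: the shift along the world's x, y, z in units of 25 mm (1.0 is 25 mm), then the turn, a rotation vector about the world's x, y, z in units of 5 degrees (1.0 is 5 degrees). In form: [[[x, y, z, ax, ay, az], ...]]. A call has 1 to 20 rows; each row is the pose to reach, as a shift and turn from the pose commanded when the call began; what a row does not reach only later rows make up. A row lasts 1/12 s, in which the tool goes at most 41.7 mm and 7.16 degrees, less where a joint would pass 70% of its speed; a pose out of reach is approached as far as the arm can. A call with a gripper value outside its range is refused whole. OPENING is the finger opening in mm, from 0 to 85.4, set as the call begins (- or left out, the last holds). The fingers move at their own pace and stop on an object; FORCE is the grip in N (left out, the last holds). Time passes only in rows, so rows that repeat a pose let the fingers close. It gives the time, the measured TCP pose, the force, the opening and the grip force at its end, in the units of the state.
- ctrl.sense(): the state, without advancing time (a new reading comes with each control period).
- ctrl.capture(name): name is "scene" or "side" or "wrist"; returns a dict with "image" (420x560x3 uint8, red, green, blue), "fx", "fy", "cx", "cy" (pixels), "R" (3x3) and "t" (3): a world point X has camera coordinates R X + t. Camera axes: x right, y down, z forward; pixel columns grow to the right and rows downward; lengths in mm; the calibration is good to about 2 mm. A picture is of the moment at which its call begins. There is no depth.
- ctrl.finish_job(): hands the job in; it is judged then, once.
The state is a dict: "time_s": time; "joints": joint angles; "dq": joint speeds; "tau": joint torques, N m; "eef_pos": TCP position; "ee_rot": TCP orientation; "force": force on the tool from outside, world axes, zero at the start; "wrist_torque": the same for the moment, N m; "grip_width": opening from 0.0 (shut) to 1.0 (fully open); "grip_force": force on a finger pad.
Only numpy, scipy, OpenCV 4.12 (cv2) and the standard library are available. Lean on these libraries where they do the work, as an engineer would, in place of code of your own. Each camera call takes 0.05 s, during which the arm holds its last target. There are 200 camera calls.

## Task

First slide the red-knobbed bolt of the light reader fully home into its brass keeper to lock the lamp house. Then pick up the glass cell with the orange bar on its cap, fingers touching only its white frosted faces (never its clear faces or cap), and hold it upright in the air between lamp and sensor, its orange window dots centred on the light path and its clear faces square to the light. Finish while still holding it there, the bolt still home, and leave the other cell, the cheeses, jar and spatula where they are.

Things in the scene. Friction and masses are not known exactly. Their poses are not given: they have to be found in the camera images.
- beam_mid (a point): Middle of the reader's light path, 55 mm above the table, half-way between the lens rings of lamp house and sensor head, which face each other across a 90 mm gap (rings stand out 4 mm), open above and at both x sides. Axes: y runs along the light path, from the sensor head (-y) to the lamp house (+y); x is level across the path; z up.
- bolt (a joint): How far the bolt has slid, in m: 0 fully drawn back, 0.040 fully home in the keeper. It slides along the reader's +x (the +x axis of beam_mid), stiff with about 1.5 N of friction, and stays where it is left. It starts drawn back, at 0 to 0.012.
- bolt_knob (a point): Top centre of the bolt's red upright knob, a cylinder 14 mm in diameter on the steel bolt rod on the lamp-house lid, top 118 mm above the table. Bolt guides and brass keeper end at 93 mm: the upper 25 mm of the knob are free all round. Axes as the reader's; it moves with the bolt along +x. It lies 95 mm from beam_mid along +y.
- cell_center (a point): Centre of the cell to be held, half-way up its glass body (24 x 24 mm, 60 mm tall, about 90 g) that stands loose on the black tray, yaw within 1.1 rad of the world's. A 16 mm square black cap, 8 mm high, carries an ORANGE bar along x. White frosted faces: +y and -y of this frame. See-through clear faces with an orange dot low down: +x and -x; light goes through along x. z up.
- cell_window (a point): Centre of the cell's light window: inside the cell, 16 mm above its foot (14 mm below cell_center), level with the 10 mm orange dots on the clear faces. Same axes as cell_center.
- cell: The whole cell, origin at the centre of its foot. Same axes as cell_center.
- cell_frost_a: The white frosted face on the cell's +y side, 24 mm wide, from 4 to 60 mm above the foot. Origin and axes those of cell.
- cell_frost_b: The white frosted face on the cell's -y side; otherwise the same.
- cell_clear: The two clear faces (cell +x and -x sides). Origin and axes those of cell.
- cell_cap: The cell's black cap with the orange bar, 60 to 68 mm above the foot. Origin and axes those of cell.
- reader: The light reader, fixed. Origin under the centre of its 160 x 270 x 10 mm base plate, axes as beam_mid, which is at (0, -20, 55) mm from here. In this frame the grey lamp house with blue lid fills x -75..75, y 25..125, up to z 75 mm (bolt on top); the grey sensor head x -45..45, y -125..-65, up to z 75 mm.
- tray: Fixed flat black slab, 130 x 200 mm and 8 mm thick, on which the two cells stand some 100 mm apart. Origin under its centre, long side along its y. Reader and tray may change sides.
- spare_center (a point): Centre of the other cell, same shape but with a BLUE bar on its cap and blue dots; leave it standing on the tray.
- goat_center (a point): Centre of a small cream round cheese, 64 mm across and 42 mm high, near the robot. Leave alone.
- wheel_center (a point): Centre of a brown cheese wheel, 120 mm across, 50 mm high, beyond the middle of the workplace. Leave alone.
- brick_center (a point): Centre of an orange cheese brick, 75 x 110 x 45 mm, far left. Leave alone.
- block_center (a point): Centre of a dark grey cheese block, 80 x 120 x 60 mm, far right. Leave alone.
- jar: Glass jar, 76 mm across, 110 mm high, on the left. Origin at the centre of its underside. Leave alone.
- knife: Spatula, 200 mm long, lying near the robot on the left. Leave alone.

How it is judged (in metres and radians):
On the way, in this order (a step that is already met when the one before it is completed fails the run):
1. the bolt is slid home, at least 36 of its 40 mm, with the cell still standing on its tray (value of joint bolt above 0.036 m and distance of cell_center from where it was at the start of the episode below 0.02 m), for 0.2 s.
2. the orange-marked cell is lifted clear of the tray, gripped by both frosted faces (contact force between the fingers and cell_frost_a above 2 N and contact force between the fingers and cell_frost_b above 2 N and contact force between cell and reader below 0.1 N and contact force between cell and tray below 0.1 N and contact force between cell and spare below 0.1 N and distance of cell_center from where it was at the start of the episode above 0.02 m and height (world z) of cell_center above 0.05 m), for 0.2 s.
At the end, for the whole second after the job is handed in: Bolt at least 36 of 40 mm home; both frosted faces pressed (over 2 N each); window within 7 mm of the light path sideways and in height, 15 mm along it; clear faces square within 0.16 rad; cell upright within 0.12 rad, still, touching neither reader, tray nor other cell (value of joint bolt above 0.036 m and contact force between the fingers and cell_frost_a above 2 N and contact force between the fingers and cell_frost_b above 2 N and contact force between cell and reader below 0.1 N and contact force between cell and tray below 0.1 N and contact force between cell and spare below 0.1 N and x of cell_window in the frame of beam_mid between -0.007 and 0.007 m and y of cell_window in the frame of beam_mid between -0.015 and 0.015 m and z of cell_window in the frame of beam_mid between -0.007 and 0.007 m and angle between the x axis of cell_window and the y axis of beam_mid, either way round below 0.16 rad and angle between cell_center's own z axis and vertical below 0.12 rad and linear speed of cell below 0.02 m/s); the arm keeps its last pose, push and grip.
It fails at once if the fingers touch a clear face of the cell (over 0.5 N) (contact force between the fingers and cell_clear above 0.5 N).
It fails at once if the fingers touch the cell's cap (over 0.5 N) (contact force between the fingers and cell_cap above 0.5 N).
It fails at once if another thing is moved by more than 15 mm (distance of any of spare_center, goat_center, wheel_center, brick_center, block_center, jar, knife from where it was at the start of the episode above 0.015 m).
It fails at once if the cell is tipped by more than 0.6 rad (angle between cell_center's own z axis and vertical above 0.6 rad).
It also fails if it takes over 51 s, if anything falls off the work surface, if the arm or the gripper's body presses on something with over 40 N, if the wrist force passes 120 N, or if a joint passes its speed limit or range.

## Working session

There is one attempt and no reset: what is moved stays moved. The work goes in short steps, Python scripts to look and compute and a shell command to move; the robot and the scene stay as the last step left them, time stands still between calls to the robot, and variables do not carry over. Pictures are saved under pics/ and viewed, at most 10 in all, crops included, and the job is handed in when it is done.

```bash
mkdir -p pics; python3 - <<'E'
from rig import ctrl
import cv2,numpy as np
s=ctrl.sense();print(s['time_s'],s['eef_pos'],s['ee_rot'])
for n in['scene','side','wrist']:
    c=ctrl.capture(n);cv2.imwrite(f'pics/{n}0.png',c['image'][:,:,::-1]);np.savez(f'{n}0.npz',**c)
    R=np.array(c['R']);print(n,c['fx'],-R.T@np.array(c['t']),R[2])
E
```

```text
0.0 [5.24828993e+02 2.13907540e-02 3.03338113e+02] [-5.43307425e-04  7.07101202e-01  7.07112065e-01 -3.51630487e-04]
scene 432.94914174297423 [942.09080324 797.68236256 834.01757266] [-0.35405196 -0.63298594 -0.68845916]
side 467.1855689914146 [553.32799349 958.51692288 594.28973028] [ 0.03167113 -0.86691868 -0.49744241]
wrist 327.1758477461123 [524.81030991  80.26845936 373.77347105] [-0.00099837 -0.31007977 -0.95071002]
```

View pics/scene0.png

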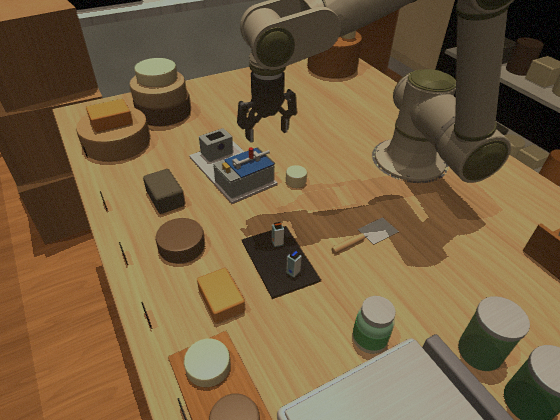

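View pics/side0.png

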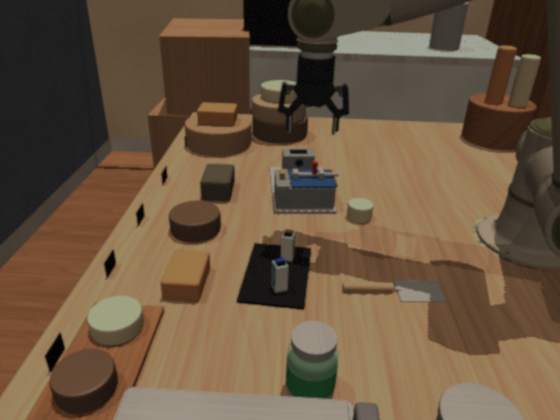

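The scene and side views put the reader right of the middle: red knob at about (250,153) in scene and (314,168) in side. The tray with both cells is at about (280,260) in scene and (278,275) in side. The orange-bar cell is the one nearer the reader.

```bash
cat > h.py <<'E'
import numpy as np,cv2
def load(n): 
    return dict(np.load(n+'.npz'))
def ray(c,u,v):
    d=c['R'].T@np.array([(u-c['cx'])/c['fx'],(v-c['cy'])/c['fy'],1]); return -c['R'].T@c['t'],d/np.linalg.norm(d)
def plane(c,u,v,z):
    o,d=ray(c,u,v); return o+d*(z-o[2])/d[2]
def tri(c1,p1,c2,p2):
    o,d=ray(c1,*p1);p,e=ray(c2,*p2)
    s=np.linalg.lstsq(np.c_[d,-e],p-o,rcond=None)[0]
    a,b=o+s[0]*d,p+s[1]*e; return (a+b)/2,np.linalg.norm(a-b)
def proj(c,X):
    q=c['R']@np.array(X)+c['t']; return np.array([c['fx']*q[0]/q[2]+c['cx'],c['fy']*q[1]/q[2]+c['cy']])
def blobs(c,lo,hi,roi,amin=4):
    x0,y0,x1,y1=roi; h=cv2.cvtColor(c['image'],cv2.COLOR_RGB2HSV)[y0:y1,x0:x1]
    m=cv2.inRange(h,lo,hi); n,l,st,ce=cv2.connectedComponentsWithStats(m)
    return [(np.round(ce[i]+[x0,y0],1),st[i][:4]+[x0,y0,0,0],st[i][4]) for i in range(1,n) if st[i][4]>=amin],m
E
python3 - <<'E'
from h import *
S=load('scene0');D=load('side0');W=load('wrist0')
for n,c,r in(('scene',S,(190,125,325,300)),('side',D,(235,145,345,305))):
    for k,lo,hi in(('red',(0,150,60),(5,255,255)),('red2',(172,150,60),(180,255,255)),('orange',(6,190,120),(16,255,255)),('blue',(100,120,40),(125,255,255))):
        print(n,k,[(b[0].tolist(),b[1].tolist(),int(b[2])) for b in blobs(c,lo,hi,r,3)[0]])
a=cv2.resize(S['image'][125:300,185:325],None,fx=2.85,fy=2.85,interpolation=3)[:500]
b=cv2.resize(D['image'][145:305,240:345],None,fx=3.12,fy=3.12,interpolation=3)[:498]
h=min(len(a),len(b));cv2.imwrite('pics/z0.png',np.hstack([a[:h],b[:h]])[:,:,::-1])
E
```

```text
scene red [([250.4, 152.4], [249, 148, 4, 10], 28)]
scene red2 []
scene orange [([277.7, 223.7], [275, 223, 6, 2], 7)]
scene blue [([256.8, 150.1], [254, 148, 7, 5], 16), ([248.7, 164.1], [225, 151, 49, 26], 450), ([294.4, 253.0], [292, 251, 6, 5], 16), ([290.0, 271.0], [289, 270, 3, 3], 5)]
side red [([314.3, 166.3], [313, 161, 4, 13], 38)]
side red2 [([313.2, 170.2], [313, 169, 2, 3], 4)]
side orange []
side blue [([311.9, 181.7], [289, 170, 46, 17], 387), ([305.0, 170.0], [300, 170, 11, 1], 11), ([279.3, 259.6], [275, 258, 9, 5], 35)]
```

View pics/z0.png

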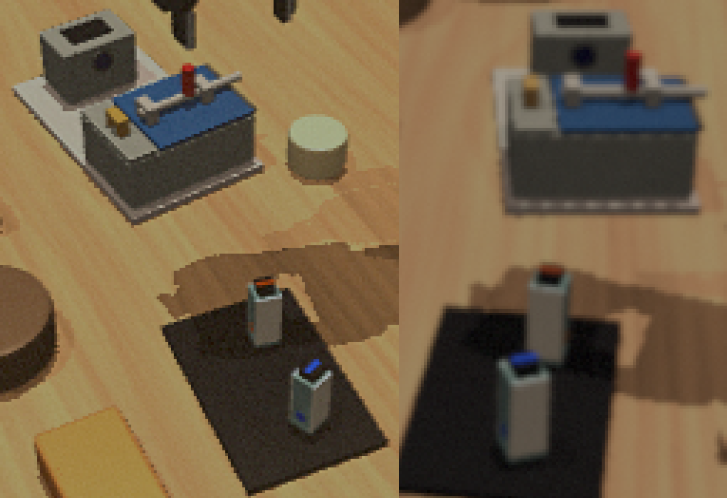

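View pics/wrist0.png

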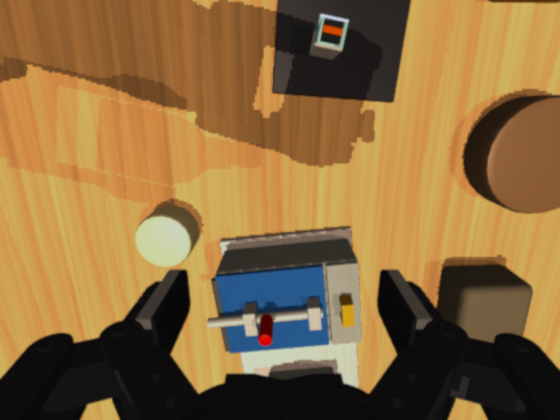

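The wrist view shows the knob top near (265,338), the brass keeper at (347,315), and the orange bar at (333,31), roughly along world x.

```bash
python3 - <<'E'
from h import *
S=load('scene0');D=load('side0');W=load('wrist0')
print('knob tri top',tri(S,(251,148.5),D,(314.8,161.5)))
r=blobs(W,(0,150,60),(5,255,255),(240,300,290,360))[0];print(r)
print('knob wrist z118',plane(W,265,340,118), 'base', plane(W,266,317,93))
# lid corners z75 (approx): contour of blue in wrist
h=cv2.cvtColor(W['image'],cv2.COLOR_RGB2HSV)
m=cv2.inRange(h,(100,120,40),(125,255,255))[250:360,200:340]
m=cv2.morphologyEx(m,cv2.MORPH_OPEN,np.ones((3,3)))
p=np.argwhere(m)[:,::-1]+[200,250]
P=np.array([plane(W,u,v,75)[:2] for u,v in p],np.float32)
q=cv2.boxPoints(cv2.minAreaRect(P));print('lid',q, cv2.minAreaRect(P))
# lamp-house far top edge (reader +y side): 225,250..357,240 approx
o=blobs(W,(3,150,120),(18,255,255),(318,20,350,45));print(o[0])
m=o[1];pp=np.argwhere(m)[:,::-1]+[318,20]
for b in o[0][:1]:
    P=np.array([plane(W,u,v,76)[:2] for u,v in pp],np.float32);print('bar',P.mean(0),cv2.minAreaRect(P))
o=blobs(S,(6,150,80),(18,255,255),(270,218,285,230),2);print(o[0])
print('bar tri',tri(S,(277.7,223.7),W,(333,31)))
a=cv2.resize(W['image'][0:70,290:380],None,fx=8,fy=8,interpolation=2)
cv2.imwrite('pics/w1.png',a[:,:,::-1])
E
```

```text
knob tri top (array([ 506.28881758, -132.55026101,  119.03477933]), np.float64(0.7827927886931834))
[(array([265.4, 329.1]), array([259, 314,  13,  31]), np.int32(301))]
knob wrist z118 [ 507.34672324 -134.38711984  118.        ] base [ 507.10978424 -127.1653834    93.        ]
lid [[ 454.2655   -89.66521]
 [ 465.29727 -186.94194]
 [ 574.50696 -174.5569 ]
 [ 563.4752   -77.28017]] ((514.38623046875, -132.11105346679688), (109.90966033935547, 97.90026092529297), 6.470047473907471)
[(array([332.3,  29.9]), array([323,  25,  20,  11]), np.int32(148))]
bar [564.1101  135.66837] ((564.060302734375, 135.67210388183594), (5.50612211227417, 15.653599739074707), 79.27489471435547)
[(array([281.7, 219. ]), array([281, 218,   2,   3]), np.int32(3)), (array([277.8, 223.6]), array([274, 223,   8,   2]), np.int32(12))]
bar tri (array([564.13239311, 134.62921106,  78.22353886]), np.float64(0.7027617864562492))
```

View pics/w1.png

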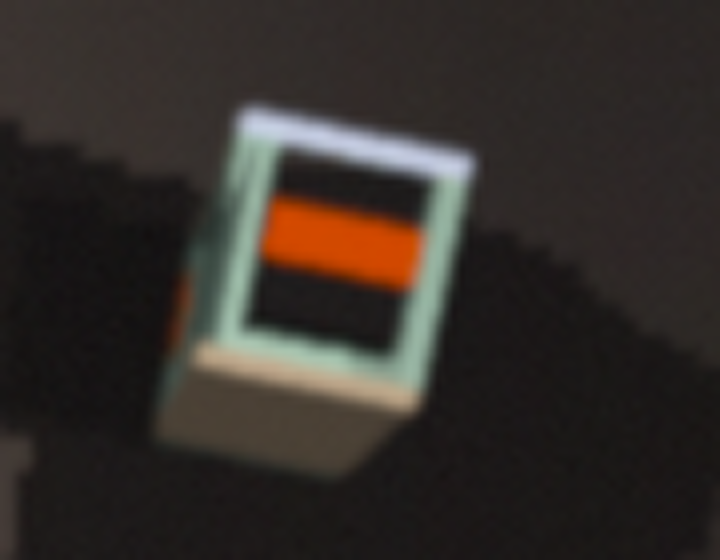

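```bash
python3 -m creep '[[[-0.3,-2,-1.5,0,0,0.6],[-0.5,-3.8,-2.8,0,0,1.3],[-0.71,-5.34,-3.7,0,0,1.3],[-0.71,-5.34,-3.7,0,0,1.3],[-0.71,-5.34,-3.7,0,0,1.3],[-0.71,-5.34,-3.7,0,0,1.3],[-0.71,-5.34,-3.7,0,0,1.3]]]' 60
python3 - <<'E'
from rig import ctrl
from h import *
c=ctrl.capture('wrist');np.savez('wrist1.npz',**c);cv2.imwrite('pics/w2.png',c['image'][:,:,::-1])
c=load('wrist1');print(blobs(c,(0,150,60),(5,255,255),(0,0,560,420),20)[0])
E
```

```text
time_s: 0.73
eef_pos: [507.5, -133.2, 211.8]
ee_rot: [0.0, 0.666, 0.746, 0.0]
force: [-1.0, -0.1, 0.4]
grip_width: 0.704
grip_force: 0.0
[(array([282.3, 244.8]), array([272, 226,  21,  39]), np.int32(709))]
```

View pics/w2.png

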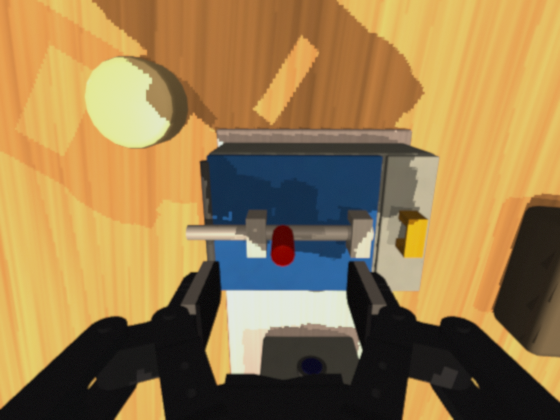

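The knob is centred between the fingers at (282,252) and the lid is square in the image, so I'll refine the knob and reader poses from this view.

```bash
python3 - <<'E'
from h import *
W=load('wrist1')
print('knob',plane(W,283,254,118))
# house top edges at z75: lower edge of blue lid = inner face? corners read in picture
h=cv2.cvtColor(W['image'],cv2.COLOR_RGB2HSV)
m=cv2.inRange(h,(100,120,30),(125,255,255))[140:300,200:400]
m=cv2.morphologyEx(m,cv2.MORPH_OPEN,np.ones((5,5)))
p=np.argwhere(m)[:,::-1]+[200,140]
P=np.array([plane(W,u,v,75)[:2] for u,v in p],np.float32)
r=cv2.minAreaRect(P);print('lid',r,cv2.boxPoints(r))
for n,uv,z in(('house far L',(212,153),75),('house far R',(437,154),75),('house near R',(421,291),75),('sensor far L',(270,337),75),('sensor far R',(352,337),75)): print(n,plane(W,*uv,z))
E
```

```text
knob [ 507.30231258 -133.09915266  118.        ]
lid ((514.642822265625, -132.73480224609375), (110.11054229736328, 96.93974304199219), 6.557858467102051) [[ 454.4122    -90.869736]
 [ 465.48337  -187.17522 ]
 [ 574.8734   -174.59987 ]
 [ 563.80225   -78.29439 ]]
house far L [457.13595945 -89.28850827  75.        ]
house far R [598.3768942  -73.68224151  75.        ]
house near R [ 612.54228244 -171.94129038   75.        ]
sensor far L [ 507.7540896  -224.54976479   75.        ]
sensor far R [ 569.99651371 -217.39512568   75.        ]
```

```bash
python3 -m creep '[[[0,0,-0.8,0,0,0],[0,0,-1.56,0,0,0],[0,0,-1.56,0,0,0],[0,0,-1.56,0,0,0]]]' 60
python3 -m creep '[[[0,0,0,0,0,0],[0,0,0,0,0,0],[0,0,0,0,0,0],[0,0,0,0,0,0],[0,0,0,0,0,0],[0,0,0,0,0,0],[0,0,0,0,0,0],[0,0,0,0,0,0],[0,0,0,0,0,0],[0,0,0,0,0,0]]]' 0 20
python3 - <<'E'
from h import *
W=load('wrist1')
print(plane(W,311,337,10))
E
```

```text
time_s: 1.12
eef_pos: [507.5, -132.6, 172.9]
ee_rot: [-0.0, 0.665, 0.747, 0.0]
force: [-0.4, -0.0, -0.3]
grip_width: 0.704
grip_force: 0.0
time_s: 1.95
eef_pos: [507.5, -133.6, 173.2]
ee_rot: [0.001, 0.666, 0.746, 0.0]
force: [-1.3, 1.6, 6.4]
grip_width: 0.153
grip_force: 19.8
[ 551.60498689 -273.55207772   10.        ]
```

```bash
python3 -m creep '[[[0.2,0.023,0,0,0,0],[0.4,0.046,0,0,0,0],[0.6,0.068,0,0,0,0],[0.8,0.091,0,0,0,0],[0.97,0.11,0,0,0,0],[1.03,0.117,0,0,0,0],[1.03,0.117,0,0,0,0]]]'
python3 -m creep '[[[0.06,0.007,0,0,0,0],[0.12,0.014,0,0,0,0],[0.12,0.014,0,0,0,0],[0.12,0.014,0,0,0,0]]]'
python3 -m creep '[[[0.06,0.007,0,0,0,0],[0.12,0.014,0,0,0,0],[0.12,0.014,0,0,0,0],[0.12,0.014,0,0,0,0]]]'
```

```text
time_s: 2.53
eef_pos: [533.7, -130.7, 173.2]
ee_rot: [0.001, 0.666, 0.746, 0.0]
force: [0.1, 0.6, 5.8]
grip_width: 0.154
grip_force: 19.8
time_s: 2.87
eef_pos: [536.4, -130.4, 173.2]
ee_rot: [0.001, 0.666, 0.746, 0.0]
force: [-0.2, 1.3, 5.4]
grip_width: 0.15
grip_force: 19.8
time_s: 3.2
eef_pos: [539.4, -130.0, 173.2]
ee_rot: [0.001, 0.666, 0.746, 0.0]
force: [-1.0, 0.6, 5.6]
grip_width: 0.155
grip_force: 19.8
```

Moved 32 mm so far with no stop force.

```bash
for i in 1 2 3; do python3 -m creep '[[[0.06,0.007,0,0,0,0],[0.1,0.011,0,0,0,0],[0.1,0.011,0,0,0,0],[0.1,0.011,0,0,0,0]]]' | egrep 'pos|force|width'; done
```

```text
eef_pos: [541.8, -129.8, 173.2]
force: [0.1, 1.6, 5.1]
grip_width: 0.152
grip_force: 19.8
eef_pos: [544.0, -129.5, 173.2]
force: [-3.9, -0.1, 7.3]
grip_width: 0.15
grip_force: 20.0
eef_pos: [544.7, -129.5, 173.0]
force: [-17.3, -1.1, 13.8]
grip_width: 0.156
grip_force: 20.9
```

```bash
python3 -m creep '[[[0,0,0,0,0,0],[0,0,0,0,0,0],[0,0,0,0,0,0],[0,0,0,0,0,0],[0,0,0,0,0,0]]]' 60
python3 -m creep '[[[0,0,0.8,0,0,0],[0,0,1.6,0,0,0],[0,0,2.4,0,0,0],[0.1,1.5,2.4,0,0,1.3],[0.15,3,2.4,0,0,2.6],[0.25,4.5,2.4,0,0,4],[0.4,6,2.4,0,0,5.4],[0.5,7.5,2.4,0,0,6.8],[0.6,9,2.4,0,0,8.2],[0.7,10.6,2.4,0,0,9.6],[0.77,10.6,2,0,0,11],[0.77,10.6,1.6,0,0,12.4],[0.77,10.6,1.6,0,0,13.8],[0.77,10.6,1.6,0,0,14.56],[0.77,10.6,1.6,0,0,14.56],[0.77,10.6,1.6,0,0,14.56],[0.77,10.6,1.6,0,0,14.56]]]' 60
python3 - <<'E'
from rig import ctrl
from h import *
for n in('wrist','side','scene'):
    c=ctrl.capture(n);np.savez(n+'2.npz',**c)
    if n!='scene': cv2.imwrite(f'pics/{n}2.png',c['image'][:,:,::-1])
S=load('scene2');D=load('side2')
a=blobs(S,(0,150,60),(5,255,255),(230,125,290,170))[0];b=blobs(D,(0,150,60),(5,255,255),(280,145,340,190))[0];print(a,b)
if a and b: print(tri(S,(a[0][0][0]+.5,a[0][1][1]+.5),D,(b[0][0][0]+.5,b[0][1][1]+.5)))
E
```

```text
time_s: 4.62
eef_pos: [546.6, -129.0, 172.3]
ee_rot: [-0.0, 0.666, 0.746, 0.0]
force: [-1.0, -0.9, -0.4]
grip_width: 0.698
grip_force: 0.0
time_s: 6.03
eef_pos: [565.8, 135.9, 212.5]
ee_rot: [0.0, 0.094, 0.996, 0.0]
force: [0.8, -0.9, 0.5]
grip_width: 0.703
grip_force: 0.0
[(array([239.5, 156.5]), array([238, 152,   4,  11]), np.int32(35))] []
```

View pics/wrist2.png

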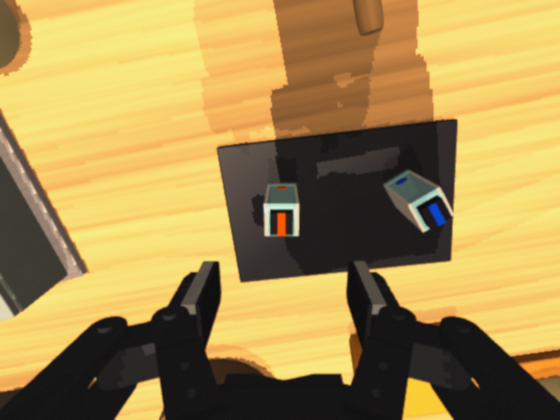

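The cell is centred at about (282,222) and square to the fingers. The spare is well clear at (430,210).

```bash
python3 - <<'E'
from h import *
W=load('wrist2');S=load('scene2');S0=load('scene0')
print('knob',plane(S,240,152.5,118),'was',plane(S0,251,148.5,118))
o=blobs(W,(3,150,120),(18,255,255),(268,200,300,245));print(o[0])
p=np.argwhere(o[1])[:,::-1]+[268,200]
P=np.array([plane(W,u,v,76)[:2] for u,v in p],np.float32);print(P.mean(0),cv2.minAreaRect(P))
# body top outline corners z68
for uv in((264,236),(299,236),(266,201),(298,201)): print(plane(W,*uv,68))
o=blobs(W,(100,120,40),(125,255,255),(420,195,450,235))[0];print(plane(W,*o[0][0],76))
E
```

```text
knob [ 542.2729921  -129.81338428  118.        ] was [ 506.06797532 -133.39633655  118.        ]
[(array([281. , 224.4]), array([277, 213,   9,  24]), np.int32(212))]
[564.792   135.27846] ((564.9196166992188, 135.21205139160156), (5.459325790405273, 16.617534637451172), 79.24752044677734)
[574.13743229 121.10305642  68.        ]
[578.77439592 145.521187    68.        ]
[548.98388777 127.76314408  68.        ]
[553.07765518 149.3152729   68.        ]
[576.61432039 238.66443669  76.        ]
```

```bash
python3 -m creep '[[[-0.05,-0.02,-1,0,0,0],[-0.05,-0.02,-2,0,0,0],[-0.05,-0.02,-3,0,0,0],[-0.05,-0.02,-4,0,0,0],[-0.05,-0.02,-4.5,0,0,0],[-0.05,-0.02,-4.5,0,0,0],[-0.05,-0.02,-4.5,0,0,0],[-0.05,-0.02,-4.5,0,0,0]]]'
python3 -m creep '[[[0,0,0,0,0,0],[0,0,0,0,0,0],[0,0,0,0,0,0],[0,0,0,0,0,0],[0,0,0,0,0,0],[0,0,0,0,0,0],[0,0,0,0,0,0],[0,0,0,0,0,0],[0,0,0,0,0,0],[0,0,0,0,0,0]]]' 0 25
```

```text
time_s: 6.85
eef_pos: [565.3, 135.5, 101.5]
ee_rot: [0.001, 0.093, 0.996, 0.0]
force: [0.3, 0.5, -0.2]
grip_width: 0.699
grip_force: 0.0
time_s: 7.68
eef_pos: [564.9, 135.5, 100.8]
ee_rot: [0.001, 0.093, 0.996, 0.0]
force: [-1.0, 0.4, 6.5]
grip_width: 0.279
grip_force: 28.3
```

```bash
python3 -m creep '[[[0,0,0.3,0,0,0],[0,0,0.8,0,0,0],[0,0,1.3,0,0,0],[0,0,1.8,0,0,0],[0,0,2.4,0,0,0],[0,0,3,0,0,0],[0,0,3.6,0,0,0],[0,0,4.3,0,0,0],[0,0,5,0,0,0],[0,0,5.7,0,0,0],[0,0,5.7,0,0,0],[0,0,5.7,0,0,0]]]' 0 35
python3 - <<'E'
from rig import ctrl
from h import *
c=ctrl.capture('side');cv2.imwrite('pics/s3.png',c['image'][60:320,200:400][:,:,::-1].repeat(2,0).repeat(2,1))
E
```

```text
time_s: 8.68
eef_pos: [564.5, 135.4, 242.8]
ee_rot: [0.001, 0.093, 0.996, 0.0]
force: [0.1, 0.7, -1.9]
grip_width: 0.275
grip_force: 34.5
```

View pics/s3.png

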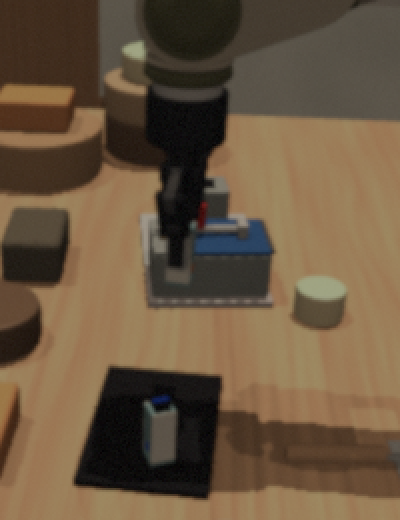

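The cell is held upright at about (180,260) in the crop. Next I carry it over the gap.

```bash
python3 -m creep '[[[0,-0.5,0,0,0,-0.5],[0,-1.3,0,0,0,-1.5],[-0.1,-2.3,0,0,0,-2.5],[-0.2,-3.4,0,0,0,-3.6],[-0.2,-4.5,0,0,0,-4.7],[-0.3,-5.6,0,0,0,-5.8],[-0.35,-6.7,0,0,0,-6.9],[-0.4,-7.8,0,0,0,-8],[-0.5,-8.9,0,0,0,-9.1],[-0.55,-10,0,0,0,-10.2],[-0.6,-11.1,0,0,0,-11.3],[-0.65,-12.2,0,0,0,-12.4],[-0.7,-13.2,0,0,0,-13.4],[-0.75,-14,0,0,0,-14.2],[-0.77,-14.41,0,0,0,-14.56],[-0.77,-14.41,0,0,0,-14.56],[-0.77,-14.41,0,0,0,-14.56],[-0.77,-14.41,0,0,0,-14.56],[-0.77,-14.41,0,0,0,-14.56]]]'
python3 - <<'E'
from rig import ctrl
from h import *
c=ctrl.capture('wrist');np.savez('wrist3.npz',**c);cv2.imwrite('pics/w3.png',c['image'][:,:,::-1])
E
```

```text
time_s: 10.32
eef_pos: [545.4, -223.7, 242.3]
ee_rot: [-0.0, 0.665, 0.747, 0.0]
force: [-0.1, -1.2, -1.6]
grip_width: 0.275
grip_force: 34.5
```

View pics/w3.png

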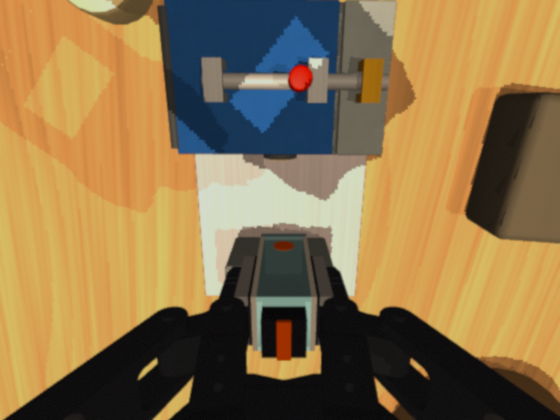

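The cell hangs upright in the grip with the dot at (284,245). The bolt rod is in the keeper, the lamp ring is at (280,156), and the base-plate edges are visible, which lets me check the centreline.

```bash
python3 - <<'E'
from h import *
W=load('wrist3')
g=cv2.cvtColor(W['image'],cv2.COLOR_RGB2HSV)
B=np.array([545.3,-224.8]);a=np.radians(6.5);ux=np.array([np.cos(a),np.sin(a)]);uy=np.array([-ux[1],ux[0]])
for v in(170,195,210,220):
    s=g[v,:,1]<70; r=np.where(s[180:400])[0]+180
    for u in(r[0],r[-1]): d=plane(W,u,v,10)[:2]-B; print(v,u,d@ux,d@uy)
for uv,z in(((178,153),75),((384,156),75),((342,154),75),((280,158),53),((301,75),118),((372,80),93)): d=plane(W,*uv,z)[:2]-B; print(uv,d@ux,d@uy)
for X in ([*B,55],[*(B+41*uy),55]): print(proj(W,X))
E
```

```text
170 196 -81.82207793635618 20.108224847138224
170 364 75.67216772741574 20.630034429692568
195 198 -81.83575920960612 -4.224988715084011
195 362 75.68873032735347 -3.6963507827637367
210 199 -82.0393291414088 -19.40852557724754
210 361 75.89399009669084 -18.874306680984073
220 200 -81.85013020364335 -29.784924593939316
220 360 75.70612790393044 -29.24911128904949
(178, 153) -76.29993975603668 45.69972835129166
(384, 156) 73.13055797629185 44.0184739683828
(342, 154) 42.54425735793347 45.367427701704855
(280, 158) -2.627263709079851 38.7008676341139
(301, 75) 9.63593354289589 95.35842968879814
(372, 80) 55.39053937115018 94.38879427362227
[283.15326351 205.18310015]
[283.31195459 155.511603  ]
```

```bash
python3 -m creep '[[[-0.08,-0.04,-0.6,0,0,0],[-0.08,-0.04,-1.3,0,0,0],[-0.08,-0.04,-2,0,0,0],[-0.08,-0.04,-2.7,0,0,0],[-0.08,-0.04,-3.4,0,0,0],[-0.08,-0.04,-4,0,0,0],[-0.08,-0.04,-4.42,0,0,0],[-0.08,-0.04,-4.42,0,0,0],[-0.08,-0.04,-4.42,0,0,0],[-0.08,-0.04,-4.42,0,0,0],[-0.08,-0.04,-4.42,0,0,0],[-0.08,-0.04,-4.42,0,0,0]]]'
python3 - <<'E'
from rig import ctrl
from h import *
c=ctrl.capture('wrist');np.savez('wrist4.npz',**c);cv2.imwrite('pics/w4.png',c['image'][:,:,::-1])
c=ctrl.capture('side');print(ctrl.sense()['eef_pos'])
E
```

```text
time_s: 11.37
eef_pos: [543.5, -225.9, 132.7]
ee_rot: [0.001, 0.666, 0.746, 0.0]
force: [0.0, 1.0, -0.9]
grip_width: 0.276
grip_force: 34.5
[ 543.37886815 -225.9084024   132.39786991]
```

View pics/w4.png

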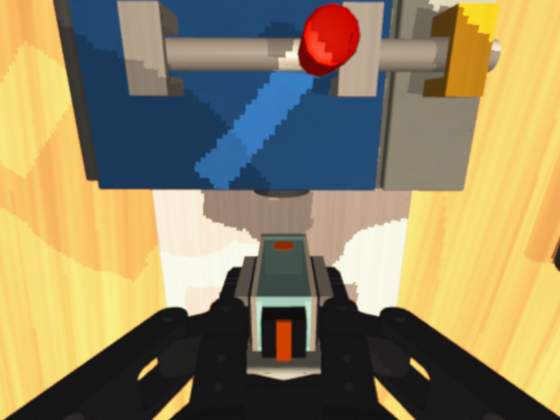

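Ring (282,190), house corners (mid 282), plate edges (mid 283) and cell dot (284) all line up. The bolt passes through the keeper and no contact force shows, so I'm handing in.

```bash
python3 -c "
from rig import ctrl
print(ctrl.finish_job())"
```

```text
the job is handed in; nothing more can be done
None
```

I handed the job in with the bolt home in its keeper and the orange-bar cell held upright by its frosted faces, centred on the light path; the hand-in call gave no verdict.

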